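# Stack capped pipe stubs in a 3-2-1 pyramid

## Task

Stack the six yellow pipe stubs into a neat pyramid in the rack. First push the sliding stop in until the three stubs on the rack floor are squeezed together against the end cheek with no gaps between them; then lay two of the other stubs in the two grooves of that row, and the last one in the groove on top of those two, all lying the same way. Leave the spanner, the tape core and the brass fitting where they are.

Things in the scene. Friction and masses are not known exactly. Their poses are not given: they have to be found in the camera images.
- rack: fixed stacking rack: grey floor plate 70 mm (its x) by 300 mm (its y, -195 to +105 mm), top 8 mm above the bench; origin on the bench under it. Stubs lie along its x, in a row along y. At +y stands a dark end cheek (10 mm thick, top 49 mm above the bench); its inner face was set somewhere from y = 66 to 80 mm, is not measured, and stands firm. At -y stands the sliding stop
- stop (a joint): travel (m) of the sliding stop along the rack's +y, towards the stubs (0 wide open, 0.08 end). Steel plate 66 mm wide, 10 mm thick, top 49 mm above the bench, inner face at rack y = -125 mm + travel. Stays where left. Moving it takes 4 N, up to 12 N while it drags stubs along; pushed with closed fingers on its outer face it goes solid (17 N is plenty) once the row is squeezed against the cheek
- stop_back (a point): middle of the outer (-y) face of the sliding stop, 28.5 mm above the bench; at least 60 mm of free floor plate lie behind it
- base1: capped pipe stub: yellow cylinder 44 mm in diameter, 64 mm long, with flat dark ends, 0.2 kg (+-30 %). Origin at its centre; x along its length. Lies on the rack floor, nearest the end cheek of the loose row of three, with gaps; it rolls and slides when pushed
- base2: capped pipe stub: yellow cylinder 44 mm in diameter, 64 mm long, with flat dark ends, 0.2 kg (+-30 %). Origin at its centre; x along its length. Lies on the rack floor, the middle one of the loose row of three, with gaps; it rolls and slides when pushed
- base3: capped pipe stub: yellow cylinder 44 mm in diameter, 64 mm long, with flat dark ends, 0.2 kg (+-30 %). Origin at its centre; x along its length. Lies on the rack floor, nearest the sliding stop of the loose row of three, with gaps; it rolls and slides when pushed
- lying1: capped pipe stub: yellow cylinder 44 mm in diameter, 64 mm long, with flat dark ends, 0.2 kg (+-30 %). Origin at its centre, 27 mm above the bench; x along its length. Lies loose in a fixed wooden rest 40 mm long (its ends overhang 12 mm each, free to be gripped end to end from above), between strips 16 mm high, 64 mm beside the other lying stub
- lying2: capped pipe stub: yellow cylinder 44 mm in diameter, 64 mm long, with flat dark ends, 0.2 kg (+-30 %). Origin at its centre, 27 mm above the bench; x along its length. Lies loose in a fixed wooden rest 40 mm long (its ends overhang 12 mm each, free to be gripped end to end from above), between strips 16 mm high, 64 mm beside the other lying stub
- standing: capped pipe stub: yellow cylinder 44 mm in diameter, 64 mm long, with flat dark ends, 0.2 kg (+-30 %). Origin at its centre; z along its length. Stands upright on one end on the bench, between rack and rest; it must be turned to lie in the pyramid. All stubs are alike
- spanner: bystander: steel open-ended spanner 170 mm long lying on the bench along its x; origin on its underside at about the middle
- tape: bystander: cardboard tape core, ring 90 mm outside, 74 mm inside, 40 mm high, lying flat; origin at the centre of its underside
- fitting: bystander: brass pipe fitting 32 mm across, 34 mm high, standing; origin at the centre of its underside
Not all that is in view belongs to the job. Leave any blue or red look-alike of the base3 alone.

How it is judged (in metres and radians):
On the way, in this order (a step that is already met when the one before it is completed fails the run):
1. the three stubs on the rack floor are pushed together without gaps (under 3 mm) (distance between base1 and base2 below 0.047 m and distance between base2 and base3 below 0.047 m and angle between the x axis of each of base1, base2, base3 and the x axis of rack, either way round below 0.15 rad and z of each of base1, base2, base3 in the frame of rack below 0.034 m), for 0.2 s.
2. a stub lies in each of the two grooves of the row (((distance between lying1 and base1 below 0.047 m and distance between each of lying1, lying2 and base2 below 0.047 m and distance between lying2 and base3 below 0.047 m and angle between the x axis of each of lying1, lying2 and the x axis of rack, either way round below 0.15 rad and z of each of lying1, lying2 in the frame of rack above 0.06 m) or (distance between lying1 and base1 below 0.047 m and distance between each of lying1, standing and base2 below 0.047 m and distance between standing and base3 below 0.047 m and angle between the x axis of lying1 and the x axis of rack, either way round below 0.15 rad and angle between the z axis of standing and the x axis of rack, either way round below 0.15 rad and z of each of lying1, standing in the frame of rack above 0.06 m) or (distance between lying2 and base1 below 0.047 m and distance between each of lying2, lying1 and base2 below 0.047 m and distance between lying1 and base3 below 0.047 m and angle between the x axis of each of lying2, lying1 and the x axis of rack, either way round below 0.15 rad and z of each of lying2, lying1 in the frame of rack above 0.06 m) or (distance between lying2 and base1 below 0.047 m and distance between each of lying2, standing and base2 below 0.047 m and distance between standing and base3 below 0.047 m and angle between the x axis of lying2 and the x axis of rack, either way round below 0.15 rad and angle between the z axis of standing and the x axis of rack, either way round below 0.15 rad and z of each of lying2, standing in the frame of rack above 0.06 m) or (distance between standing and base1 below 0.047 m and distance between each of standing, lying1 and base2 below 0.047 m and distance between lying1 and base3 below 0.047 m and angle between the z axis of standing and the x axis of rack, either way round below 0.15 rad and angle between the x axis of lying1 and the x axis of rack, either way round below 0.15 rad and z of each of standing, lying1 in the frame of rack above 0.06 m) or (distance between standing and base1 below 0.047 m and distance between each of standing, lying2 and base2 below 0.047 m and distance between lying2 and base3 below 0.047 m and angle between the z axis of standing and the x axis of rack, either way round below 0.15 rad and angle between the x axis of lying2 and the x axis of rack, either way round below 0.15 rad and z of each of standing, lying2 in the frame of rack above 0.06 m))), for 0.2 s.
At the end, for the whole second after the job is handed in: Three stubs on the rack floor, two in their grooves, one on top (any added stub in any place): every two that should touch have centres under 47 mm apart (44 mm thick); all six within 0.15 rad of the rack's x, released and at rest (all of step 1 and ((distance between lying1 and base1 below 0.047 m and distance between each of lying1, lying2 and base2 below 0.047 m and distance between lying2 and base3 below 0.047 m and angle between the x axis of each of lying1, lying2 and the x axis of rack, either way round below 0.15 rad and z of each of lying1, lying2 in the frame of rack above 0.06 m and distance between standing and lying1 below 0.047 m and distance between standing and lying2 below 0.047 m and angle between the z axis of standing and the x axis of rack, either way round below 0.15 rad and z of standing in the frame of rack above 0.095 m) or (distance between lying1 and base1 below 0.047 m and distance between each of lying1, standing and base2 below 0.047 m and distance between standing and base3 below 0.047 m and angle between the x axis of each of lying1, lying2 and the x axis of rack, either way round below 0.15 rad and angle between the z axis of standing and the x axis of rack, either way round below 0.15 rad and z of each of lying1, standing in the frame of rack above 0.06 m and distance between lying2 and lying1 below 0.047 m and distance between lying2 and standing below 0.047 m and z of lying2 in the frame of rack above 0.095 m) or (distance between lying2 and base1 below 0.047 m and distance between each of lying2, lying1 and base2 below 0.047 m and distance between lying1 and base3 below 0.047 m and angle between the x axis of each of lying2, lying1 and the x axis of rack, either way round below 0.15 rad and z of each of lying2, lying1 in the frame of rack above 0.06 m and distance between standing and lying2 below 0.047 m and distance between standing and lying1 below 0.047 m and angle between the z axis of standing and the x axis of rack, either way round below 0.15 rad and z of standing in the frame of rack above 0.095 m) or (distance between lying2 and base1 below 0.047 m and distance between each of lying2, standing and base2 below 0.047 m and distance between standing and base3 below 0.047 m and angle between the x axis of each of lying2, lying1 and the x axis of rack, either way round below 0.15 rad and angle between the z axis of standing and the x axis of rack, either way round below 0.15 rad and z of each of lying2, standing in the frame of rack above 0.06 m and distance between lying1 and lying2 below 0.047 m and distance between lying1 and standing below 0.047 m and z of lying1 in the frame of rack above 0.095 m) or (distance between standing and base1 below 0.047 m and distance between each of standing, lying1 and base2 below 0.047 m and distance between lying1 and base3 below 0.047 m and angle between the z axis of standing and the x axis of rack, either way round below 0.15 rad and angle between the x axis of each of lying1, lying2 and the x axis of rack, either way round below 0.15 rad and z of each of standing, lying1 in the frame of rack above 0.06 m and distance between lying2 and standing below 0.047 m and distance between lying2 and lying1 below 0.047 m and z of lying2 in the frame of rack above 0.095 m) or (distance between standing and base1 below 0.047 m and distance between each of standing, lying2 and base2 below 0.047 m and distance between lying2 and base3 below 0.047 m and angle between the z axis of standing and the x axis of rack, either way round below 0.15 rad and angle between the x axis of each of lying2, lying1 and the x axis of rack, either way round below 0.15 rad and z of each of standing, lying2 in the frame of rack above 0.06 m and distance between lying1 and standing below 0.047 m and distance between lying1 and lying2 below 0.047 m and z of lying1 in the frame of rack above 0.095 m)) and linear speed of each of lying1, lying2, standing, base1, base2, base3 below 0.02 m/s and contact force between the arm and lying1 below 0.1 N and contact force between the arm and lying2 below 0.1 N and contact force between the arm and standing below 0.1 N).
It fails at once if the spanner is displaced by more than 30 mm (distance of spanner from where it was at the start of the episode above 0.03 m).
It fails at once if the tape is displaced by more than 30 mm (distance of tape from where it was at the start of the episode above 0.03 m).
It fails at once if the fitting is displaced by more than 30 mm (distance of fitting from where it was at the start of the episode above 0.03 m).
It also fails if it takes over 72 s, if anything falls off the work surface, if the arm or the gripper's body presses on something with over 40 N, if the wrist force passes 120 N, or if a joint passes its speed limit or range.

## Robot

A 6-joint arm with a two-finger parallel gripper is mounted at the origin on the work surface. World frame = base frame: x ahead of the robot, y to its left, z up, the work surface at z = 0. Lengths are in m, angles in degrees, forces in N, time in s.
With the tool pointing down it reaches from about 0.4 to 0.825 m from the base axis. Payload 7 kg.
Tool frame: the origin (TCP) lies midway between the tips of the shut fingers; the grasp point (between the pads) lies 19 mm behind it; z points along the fingers, y is the line along which they close (so a half turn about z gives the same grasp; the last joint's range is limited). The gripper opens to 88 mm and grips with 3 to 60 N. Pads are 19 mm wide; open, the fingers measure 130 mm over their backs; the gripper's body (78 mm by 193 mm) begins 47 mm behind the grasp point.
Start: joints at [84.918, 20.546, 0.682, 0, -70.136, -16.507], TCP at [0.248, 0.628, 0.227] pointing down, gripper open.
Joint ranges: [-176.03, 176.03], [-82.01, 121.73], [-58.28, 71.71], [-173.87, 95.51], [-174.79, -0.11], [-173.66, 173.66]. Speed limits (degrees/s): [136.94, 136.94, 172.46, 180, 180, 180].

## Interface

Orientations are given as [roll, pitch, yaw] about the fixed x, y, z axes, in that order (R = Rz(yaw) Ry(pitch) Rx(roll)).
In Python, from plant import telemetry, viewer, workorder gives the robot as it stands. The module is installed in compiled form; this text tells all that it offers.
- The arm moves only by the tool carry_out, never from a script. Its argument "rows" is a list of rows, each a list of 6 numbers: the shift along the tool's x, y, z in m, then the turn, a rotation vector about the tool's x, y, z in rad. In form: [[tx, ty, tz, ax, ay, az], ...]. A call has 1 to 8 rows; each row is the pose to reach, as a shift and turn from the pose commanded when the call began, along the tool's axes at that moment; what a row does not reach only later rows make up. A row lasts 1/8 s, in which the tool goes at most 62.5 mm and 10.7 degrees, less where a joint would pass 70% of its speed; a pose out of reach is approached as far as the arm can. A call with a gripper value outside its range is refused whole. "grip" is the gripper's target within -1 to 1 (fully open at 1, half-way at 0, shut at -1), set as the call begins (left out, the last holds). The fingers move at their own pace and stop on an object; the grip force is fixed at half the most. Time passes only in rows, so rows that repeat a pose let the fingers close. It gives the time, the measured TCP pose, the force, the opening and the grip force at its end, in the units of the state.
- telemetry.get_obs(): the state, without advancing time (a new reading comes with each control period).
- viewer.snapshot(name): name is "scene" or "top"; returns the picture (420x560x3 uint8, red, green, blue); there is no depth.
- viewer.camera_info(name): a dict with "intrinsics" (3x3 intrinsics, pixels), "k1" (the pictures are not rectified: a ray, as slopes to the right and down, at radius r is drawn at 1 + k1 r^2 times it, then the intrinsics apply), "extrinsics" (4x4, takes a point from camera to world coordinates). Camera axes: x right, y down, z forward; pixel columns grow to the right and rows downward; lengths in m; the calibration is good to about 2 mm. A picture is of the moment at which its call begins. camera_info takes no time and is no camera call.
- workorder.close_job(): hands the job in; it is judged then, once.
The state is a dict: "clock": time; "joint_pos": joint angles; "qvel": joint speeds; "tau": joint torques, N m; "tool_pos": TCP position; "orientation": TCP orientation; "force": force on the tool from outside, world axes, zero at the start; "moment": the same for the moment, N m; "opening": finger opening in m; "gripper_force": force on a finger pad.
Only numpy, scipy, OpenCV 4.12 (cv2) and the standard library are available. Lean on these libraries where they do the work, as an engineer would, in place of code of your own. Each camera call takes 0.05 s, during which the arm holds its last target. There are 200 camera calls.

## Working session

There is one attempt and no reset: what is moved stays moved. The work goes in short steps, Python scripts to look and compute and a tool call to move; the robot and the scene stay as the last step left them, time stands still between calls to the robot, and variables do not carry over. Pictures are saved under pics/ and viewed, at most 10 in all, crops included, and the job is handed in when it is done.

Besides the shell and the picture viewer there is one more tool, called after "Call:" as name([rows], argument=value, ...), one row to a line, values as JSON. carry_out: Moves the arm, as the interface text tells. Its arguments: {"type":"object","properties":{"rows":{"type":"array"},"grip":{"type":"number"}},"required":["rows"]}

```bash
mkdir -p pics; cat > h.py <<'E'
import numpy as np, cv2
from plant import telemetry, viewer, workorder
from scipy.spatial.transform import Rotation as R
def snap(n,f):
    im=viewer.snapshot(n); cv2.imwrite('pics/'+f,im[:,:,::-1]); return im
def ray(n,uv):
    c=viewer.camera_info(n); K=np.array(c['intrinsics']);E=np.array(c['extrinsics'])
    d=cv2.undistortPoints(np.float64(uv).reshape(-1,1,2),K,np.array([c['k1'],0,0,0.]))[:,0]
    return E[:3,3],np.c_[d,np.ones(len(d))]@E[:3,:3].T
def onz(n,uv,z):
    o,d=ray(n,uv); return o+d*((z-o[2])/d[:,2])[:,None]
def proj(n,P):
    c=viewer.camera_info(n); K=np.array(c['intrinsics']);E=np.linalg.inv(np.array(c['extrinsics']))
    return cv2.projectPoints(np.float64(P).reshape(-1,1,3),cv2.Rodrigues(E[:3,:3])[0],E[:3,3],K,np.array([c['k1'],0,0,0.]))[0][:,0]
E
python3 - <<'E'
from h import *
snap('top','t0.png');snap('scene','s0.png')
for n in('top','scene'):
    c=viewer.camera_info(n);print(n,np.round(c['intrinsics'],1).tolist(),c['k1'],np.round(c['extrinsics'],3).tolist())
print(telemetry.get_obs())
E
```

```text
top [[468.5, 0.0, 275.9], [0.0, 468.5, 212.0], [0.0, 0.0, 1.0]] -0.08760106254032002 [[0.029, -0.988, 0.149, 0.403], [-1.0, -0.029, 0.003, -0.012], [0.001, -0.149, -0.989, 1.346], [0.0, 0.0, 0.0, 1.0]]
scene [[423.9, 0.0, 272.4], [0.0, 423.9, 208.2], [0.0, 0.0, 1.0]] -0.07281854823501314 [[-0.499, 0.494, -0.712, 1.28], [0.867, 0.284, -0.41, 0.384], [-0.001, -0.822, -0.57, 0.594], [0.0, 0.0, 0.0, 1.0]]
{'clock': 0.1, 'joint_pos': array([ 8.49203815e+01,  2.05865853e+01,  6.36683701e-01, -1.77290931e-02,
       -7.01352147e+01, -1.65059776e+01]), 'qvel': array([-0.01286403,  0.00409383,  0.03287756,  0.07135094,  0.06505075,
       -0.02412908]), 'tau': array([-1.73181088e-03, -5.84159231e+01,  2.93749541e+01,  7.01553315e+00,
        1.01485377e-02, -4.53508744e-05]), 'tool_pos': array([0.24819897, 0.62722202, 0.22570704]), 'orientation': array([ 1.79913656e+02, -8.20466985e-03, -2.15916266e+01]), 'force': array([-0.17483423, -0.27110604,  1.1097225 ]), 'moment': array([-0.01074356, -0.0337506 ,  0.04098548]), 'gripper_force': 0.0, 'opening': 0.08773434316402641}
```

View pics/t0.png

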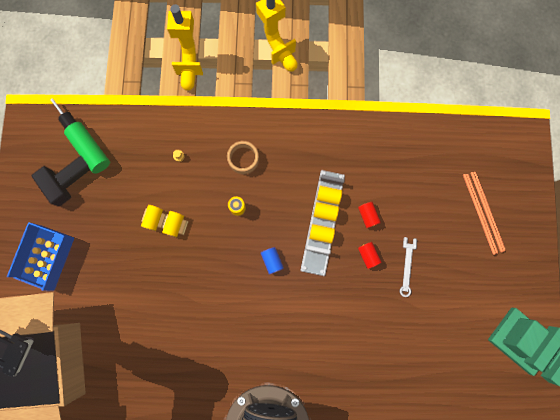

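View pics/s0.png

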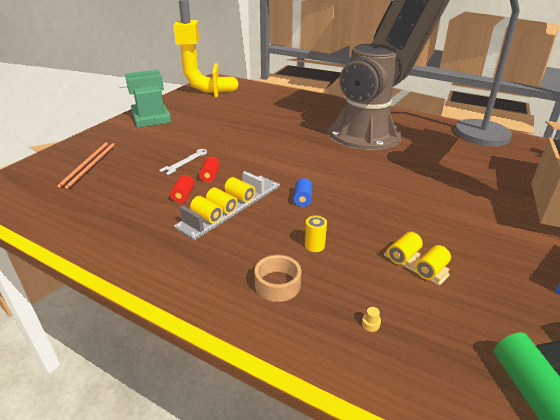

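Top view: the rack runs from (332,175) to (314,272). The cheek is at (332,180), base1/2/3 at (328,195)/(326,211)/(322,233), and the stop at about (317,248). The lying stubs are at (152,217) and (173,223), and the standing one at (237,206). Possible confusions are the blue stub (272,261), the red stubs (370,214)/(370,255), the brass fitting (178,155), and the yellow hooks off the bench. I choose the yellow 44 mm stubs and check them in one crop.

```bash
python3 - <<'E'
from h import *
im=cv2.imread('pics/t0.png')
a=cv2.resize(im[165:285,290:370],None,fx=5,fy=5,interpolation=cv2.INTER_CUBIC)
b=cv2.resize(im[185:245,135:215],None,fx=5,fy=5,interpolation=cv2.INTER_CUBIC)
b=cv2.copyMakeBorder(b,0,300,0,0,cv2.BORDER_CONSTANT)
cv2.imwrite('pics/c0.png',np.hstack([a,b]))
h=cv2.cvtColor(im,cv2.COLOR_BGR2HSV)
m=cv2.inRange(h,(22,130,90),(33,255,255)); m[:115]=0
n,l,s,c=cv2.connectedComponentsWithStats(m)
for i in range(1,n):
    if s[i,4]>40: print(s[i],c[i].round(1),onz('top',[c[i]],0.04).round(3), cv2.minAreaRect(np.argwhere(l==i)[:,::-1].astype(np.float32)))
E
```

```text
[486 115  64   4 130] [525.6 115.7] [[ 0.914 -0.749  0.04 ]] ((517.5, 116.5), (3.0, 63.0), 90.0)
[173 150   9  10  52] [176.4 153.7] [[0.762 0.285 0.04 ]] ((175.95384216308594, 153.8307647705078), (6.945944309234619, 9.922778129577637), 29.744882583618164)
[317 186  25  18 332] [329.1 194.6] [[ 0.654 -0.157  0.04 ]] ((329.1538391113281, 194.73077392578125), (23.337818145751953, 14.316475868225098), 11.309932708740234)
[228 197  17  18 132] [236.6 206.3] [[0.613 0.104 0.04 ]] ((236.0, 205.5), (17.0, 16.0), 90.0)
[314 202  25  19 338] [325.7 211.1] [[ 0.607 -0.148  0.04 ]] ((325.79180908203125, 211.11407470703125), (23.536697387695312, 14.420733451843262), 11.888657569885254)
[141 205  22  25 361] [151.3 217.1] [[0.575 0.345 0.04 ]] ((151.30001831054688, 217.10003662109375), (15.811386108398438, 23.400854110717773), 18.434947967529297)
[162 211  22  26 353] [172.4 223.5] [[0.559 0.283 0.04 ]] ((172.6499786376953, 223.55003356933594), (15.495158195495605, 23.400854110717773), 18.434947967529297)
[310 225  25  18 335] [321.6 233.3] [[ 0.544 -0.137  0.04 ]] ((321.6538391113281, 233.2307586669922), (23.337818145751953, 14.316475868225098), 11.309932708740234)
```

View pics/c0.png

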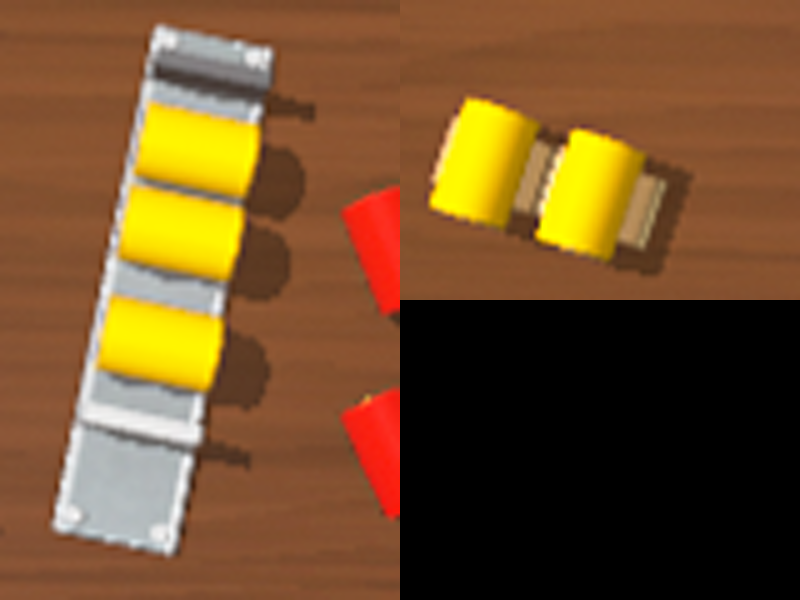

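```bash
cat > m.py <<'E'
from h import *
def stub(n,c,ax,z):
    a=np.append(ax,0); p=onz(n,[c],z)[0]; q=onz(n,[c],z+.017)[0]
    return p+a*((q-p)@a)
def yel(im,amin=100):
    h=cv2.cvtColor(im,cv2.COLOR_RGB2HSV); m=cv2.inRange(h,(22,130,90),(33,255,255))
    return cv2.connectedComponentsWithStats(m)
E
python3 - <<'E'
from m import *
c=np.array([[152,25],[272,45],[54,528],[178,553]])/5+[290,165]-.4
P=onz('top',c,.008)[:,:2]; print(P.round(4), [np.linalg.norm(P[i]-P[j]).round(4) for i,j in((0,1),(2,3),(0,2),(1,3))])
ry=(P[0]+P[1]-P[2]-P[3]);ry/=np.linalg.norm(ry); rx=np.array([ry[1],-ry[0]])
org=P.mean(0)+ry*.045; print('ry',ry,'ang',np.degrees(np.arctan2(ry[1],ry[0])),'org',org)
for c in([329.1,194.6],[325.7,211.1],[321.6,233.3]):
    p=stub('top',c,rx,.03); print('base',p.round(4),'rack',((p[:2]-org)@rx).round(4),((p[:2]-org)@ry).round(4))
s=np.array([[82,402],[203,428]])/5+[290,165]-.4; p=onz('top',s,.049)[:,:2]; print('stop inner top edge',(p-org)@ry,(p-org)@rx)
s=np.array([[85,420],[203,443]])/5+[290,165]-.4; p=onz('top',s,.049)[:,:2]; print('stop outer',(p-org)@ry)
im=cv2.imread('pics/t0.png')[:,:,::-1]
n,l,st,ce=yel(im)
cs=[ce[i] for i in range(1,n) if st[i,4]>250]
for i in range(1,n):
    if st[i,4]>250 and ce[i][0]<200:
        pts=np.argwhere(l==i)[:,::-1]; v=np.linalg.svd(pts-pts.mean(0),full_matrices=False)[2][0]
        q=onz('top',[ce[i]-8*v,ce[i]+8*v],.044); d=(q[1]-q[0])[:2]; d/=np.linalg.norm(d); d*=np.sign(d[0])
        print('lying',ce[i],stub('top',ce[i],d,.027).round(4),'axis',np.degrees(np.arctan2(d[1],d[0])))
m=np.zeros(l.shape,np.uint8)
# standing: dark ring on top
a=im[190:222,220:255]; print('standing grey cols'); 
hsv=cv2.cvtColor(np.ascontiguousarray(a),cv2.COLOR_RGB2HSV)
lo=(hsv[...,1]<110).astype(np.uint8); n2,l2,s2,c2=cv2.connectedComponentsWithStats(lo)
for i in range(1,n2):
    if s2[i,4]>15: u=c2[i]+[220,190]; print(s2[i],u,onz('top',[u],.064))
im2=cv2.imread('pics/s0.png')[:,:,::-1]; n,l,st,ce=yel(im2)
for i in range(1,n):
    if st[i,4]>150 and ce[i][1]>140: print('scene',st[i],ce[i].round(1))
E
```

```text
[[ 0.7344 -0.1332]
 [ 0.7246 -0.2038]
 [ 0.4399 -0.0818]
 [ 0.4277 -0.1525]] [np.float64(0.0713), np.float64(0.0718), np.float64(0.2989), np.float64(0.3013)]
ry [ 0.98527833 -0.17095793] ang -9.843519729196514 org [ 0.6259948  -0.15051808]
base [ 0.6566 -0.1569  0.03  ] rack 0.0011 0.0312
base [ 0.6086 -0.1478  0.03  ] rack 0.0003 -0.0176
base [ 0.5448 -0.137   0.03  ] rack 0.0006 -0.0823
stop inner top edge [-0.12527644 -0.12614394] [-0.0359402   0.03260234]
stop outer [-0.13475055 -0.13431027]
lying [184.66973777  48.95038979] [1.0876 0.2832 0.027 ] axis 11.610124373218277
lying [151.34072022 217.08033241] [0.5764 0.3483 0.027 ] axis -17.085972778534835
lying [172.36543909 223.46458924] [0.5597 0.2865 0.027 ] axis -15.240395987017699
standing grey cols
[10  9 12 11 72] [235.38888889 204.04166667] [[0.61561805 0.10538796 0.064     ]]
scene [ 190  177   65   46 1146] [219.9 197.9]
scene [305 216  22  36 519] [315.4 236.2]
scene [   0  225  384  195 6443] [194.5 334.1]
scene [388 232  35  32 494] [408.3 244.6]
scene [416 245  35  35 544] [436.2 258.9]
scene [363 307  18  24 192] [373.7 317.6]
```

```bash
cat >> h.py <<'E'
ry=np.array([0.98528,-0.17096,0]); rx=np.array([-0.17096,-0.98528,0]); org=np.array([0.6260,-0.1505,0])
def rack(x,y,z): return org+rx*x+ry*y+[0,0,z]
def down(yaw): return R.from_euler('z',yaw,degrees=True)*R.from_euler('x',180,degrees=True)
def go(*tg):
    o=telemetry.get_obs(); p=o['tool_pos']; r=R.from_euler('xyz',o['orientation'],degrees=True)
    print('t',round(o['clock'],2),'p',p.round(4),'rpy',o['orientation'].round(2),'F',o['force'].round(1),'open',round(o['opening'],4),'gf',round(o['gripper_force'],1))
    for P,Q in tg:
        print(np.r_[r.inv().apply(np.array(P)-p),(r.inv()*Q).as_rotvec()].round(4).tolist(), 'dist',np.linalg.norm(P-p).round(3))
        
E
python3 -c "
from h import *
go(([.55,.25,.227],down(-9.84)))"
```

```text
t 0.1 p [0.2482 0.6272 0.2257] rpy [ 1.7991e+02 -1.0000e-02 -2.1590e+01] F [-0.2 -0.3  1.1] open 0.0877 gf 0.0
[0.4194, 0.2397, -0.0009, 0.0015, 0.0, -0.2051] dist 0.483
```

Call:
carry_out([
  [0.42,0.24,0,0,0,-0.205],
  [0.42,0.24,0,0,0,-0.205],
  [0.42,0.24,0,0,0,-0.205],
  [0.42,0.24,0,0,0,-0.205],
  [0.42,0.24,0,0,0,-0.205],
  [0.42,0.24,0,0,0,-0.205],
  [0.42,0.24,0,0,0,-0.205],
  [0.42,0.24,0,0,0,-0.205],
], grip=-1)

```text
clock: 1.1
tool_pos: [0.5516, 0.2476, 0.2263]
orientation: [180.0, 0.0, -9.9]
force: [-0.3, 0.5, 0.3]
opening: 0.0132
gripper_force: 0.0
```

```bash
python3 -c "
from h import *
go((rack(0,-.165,.15),down(-9.84)))"
```

```text
t 1.1 p [0.5516 0.2476 0.2263] rpy [ 1.7998e+02  2.0000e-02 -9.9100e+00] F [-0.3  0.5  0.3] open 0.0132 gf 0.0
[-0.0232, 0.3795, 0.0765, 0.0004, 0.0004, -0.0011] dist 0.388
```

Call:
carry_out([
  [-0.023,0.38,0.077,0,0,0],
  [-0.023,0.38,0.077,0,0,0],
  [-0.023,0.38,0.077,0,0,0],
  [-0.023,0.38,0.077,0,0,0],
  [-0.023,0.38,0.077,0,0,0],
  [-0.023,0.38,0.077,0,0,0],
  [-0.023,0.38,0.077,0,0,0],
  [-0.023,0.38,0.077,0,0,0],
])

```text
clock: 2.1
tool_pos: [0.4626, -0.1213, 0.1493]
orientation: [180.0, 0.0, -10.0]
force: [0.3, -0.1, 0.1]
opening: 0.0005
gripper_force: 0.0
```

```bash
python3 -c "
from h import *
go((rack(0,-.165,.028),down(-9.84)))"
```

```text
t 2.1 p [ 0.4626 -0.1213  0.1493] rpy [ 1.7999e+02  3.0000e-02 -9.9600e+00] F [ 0.3 -0.1  0.1] open 0.0005 gf 0.0
[0.001, 0.0008, 0.1213, 0.0002, 0.0005, -0.0021] dist 0.121
```

Call:
carry_out([
  [0,0,0.06,0,0,0],
  [0,0,0.1,0,0,0],
  [0,0,0.121,0,0,0],
  [0,0,0.121,0,0,0],
  [0.012,0,0.121,0,0,0],
  [0.02,0,0.121,0,0,0],
  [0.028,0,0.121,0,0,0],
  [0.036,0,0.121,0,0,0],
])

```text
clock: 3.1
tool_pos: [0.4984, -0.1267, 0.0291]
orientation: [-180.0, 0.0, -9.9]
force: [-4.5, 2.0, 3.6]
opening: 0.0004
gripper_force: 2.5
```

Call:
carry_out([
  [0.008,0,0,0,0,0],
  [0.016,0,0,0,0,0],
  [0.023,0,0,0,0,0],
  [0.03,0,0,0,0,0],
  [0.035,0,0,0,0,0],
  [0.038,0,0,0,0,0],
])

```text
clock: 3.85
tool_pos: [0.536, -0.1335, 0.0288]
orientation: [180.0, 0.0, -9.9]
force: [-4.0, -1.2, 2.8]
opening: 0.0005
gripper_force: 2.2
```

Call:
carry_out([
  [0.002,0,0,0,0,0],
  [0.004,0,0,0,0,0],
  [0.006,0,0,0,0,0],
  [0.008,0,0,0,0,0],
])

```text
clock: 4.35
tool_pos: [0.543, -0.1347, 0.0285]
orientation: [180.0, 0.1, -9.9]
force: [-6.8, 0.6, 5.9]
opening: 0.0006
gripper_force: 3.6
```

Call:
carry_out([
  [0.0015,0,0,0,0,0],
  [0.003,0,0,0,0,0],
  [0.0045,0,0,0,0,0],
  [0.0045,0,0,0,0,0],
])

```text
clock: 4.85
tool_pos: [0.5434, -0.135, 0.0279]
orientation: [180.0, 0.5, -9.9]
force: [-15.2, 4.5, 13.1]
opening: 0.0004
gripper_force: 9.0
```

Call:
carry_out([
  [0.001,0,0,0,0,0],
  [0.001,0,0,0,0,0],
])

```text
clock: 5.1
tool_pos: [0.5434, -0.1351, 0.0279]
orientation: [180.0, 0.6, -9.9]
force: [-19.9, 6.6, 16.7]
opening: 0.0009
gripper_force: 10.6
```

```bash
python3 - <<'E'
from m import *
p=telemetry.get_obs()['tool_pos']; y=(p-org)@ry; print('tcp rack y',y,'-> inner face if 9.5:',y+.0195,'pushed row',[y+.0195+.022+.044*i for i in range(3)])
im=snap('scene','s1.png'); cv2.imwrite('pics/s1c.png',cv2.resize(im[140:260,150:350,::-1],None,fx=4,fy=4,interpolation=cv2.INTER_CUBIC))
go((p-ry*.02,down(-9.84)))
E
```

```text
tcp rack y -0.08405032673036252 -> inner face if 9.5: -0.06455032673036251 pushed row [np.float64(-0.04255032673036251), np.float64(0.0014496732696374845), np.float64(0.04544967326963748)]
t 5.15 p [ 0.5434 -0.135   0.0279] rpy [179.95   0.56  -9.93] F [-20.3   7.6  16.6] open 0.0006 gf 10.6
[-0.02, 0.0001, 0.0002, 0.0008, 0.0098, -0.0016] dist 0.02
```

View pics/s1c.png

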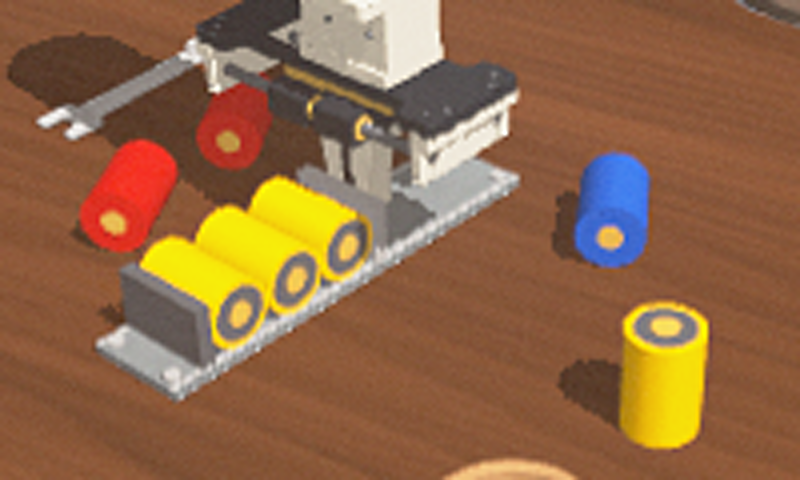

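Call:
carry_out([
  [-0.02,0,0,0,0.01,0],
  [-0.025,0,-0.06,0,0.01,0],
  [-0.025,0,-0.12,0,0.01,-0.18],
  [-0.025,-0.06,-0.14,0,0.01,-0.36],
  [-0.02,-0.12,-0.14,0,0.01,-0.54],
  [-0.01,-0.18,-0.14,0,0,-0.72],
  [-0.01,-0.24,-0.14,0,0,-0.9],
  [-0.01,-0.29,-0.14,0,0,-1.08],
], grip=1)

```text
clock: 6.15
tool_pos: [0.5905, 0.1552, 0.1691]
orientation: [179.9, -0.2, 52.4]
force: [0.3, 0.4, 0.0]
opening: 0.0748
gripper_force: 0.0
```

```bash
python3 -c "
from h import *
go(([.5597,.2865,.10],down(-105.1)))
L=np.array([.5597,.2865]); print(telemetry.get_obs()['joint_pos'].round(1))"
```

```text
t 6.15 p [0.5905 0.1552 0.1691] rpy [179.92  -0.18  52.45] F [0.3 0.4 0. ] open 0.0748 gf 0.0
[0.0852, -0.1046, 0.0692, -0.0039, -0.0028, 2.7497] dist 0.152
[ 33.   16.8 -12.5   0.  -60.4 109.4]
```

```bash
python3 -c "
from h import *
go(([.5597,.2865,.10],down(74.9)),([.5597,.2865,.013],down(74.9)))"
```

```text
t 6.15 p [0.5905 0.1552 0.1691] rpy [179.92  -0.18  52.45] F [0.3 0.4 0. ] open 0.0748 gf 0.0
[0.0852, -0.1046, 0.0692, 0.002, -0.0028, -0.3919] dist 0.152
[0.0849, -0.1047, 0.1562, 0.002, -0.0028, -0.3919] dist 0.206
```

Call:
carry_out([
  [0.085,-0.1045,0.069,0.002,-0.003,-0.392],
  [0.085,-0.1045,0.069,0.002,-0.003,-0.392],
  [0.085,-0.1045,0.069,0.002,-0.003,-0.392],
  [0.085,-0.1045,0.069,0.002,-0.003,-0.392],
])

```text
clock: 6.65
tool_pos: [0.5587, 0.285, 0.0987]
orientation: [-179.9, 0.2, 74.6]
force: [0.1, 0.2, 0.7]
opening: 0.0879
gripper_force: 0.0
```

```bash
python3 -c "
from h import *
go(([.5597,.2865,.013],down(74.9)))
im=snap('scene','s2.png'); cv2.imwrite('pics/s2c.png',cv2.resize(im[160:310,340:500,::-1],None,fx=4,fy=4,interpolation=cv2.INTER_CUBIC))"
```

```text
t 6.65 p [0.5587 0.285  0.0987] rpy [-1.7986e+02  1.6000e-01  7.4560e+01] F [0.1 0.2 0.7] open 0.0879 gf 0.0
[0.0019, 0.0008, 0.0856, -0.0025, 0.0027, -0.0059] dist 0.086
```

View pics/s2c.png

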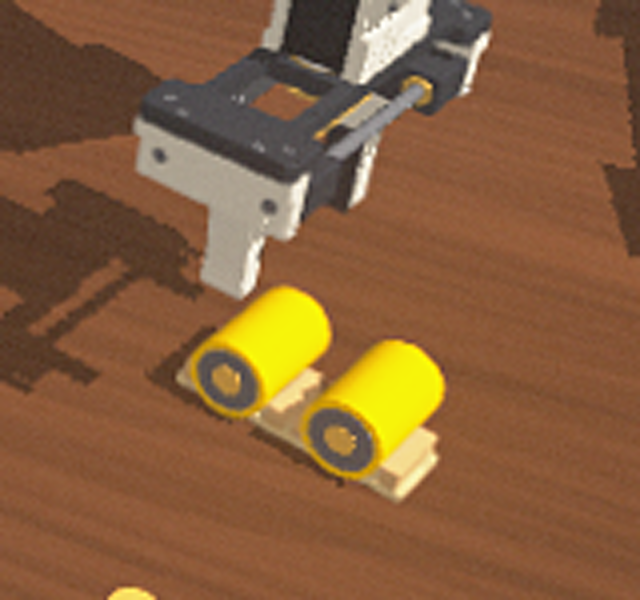

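The crop shows the open fingers straddling the nearer stub: near finger at (230,280), stub end at (225,378). Descending.

Call:
carry_out([
  [0.002,0.001,0.04,-0.0025,0.003,-0.006],
  [0.002,0.001,0.07,-0.0025,0.003,-0.006],
  [0.002,0.001,0.085,-0.0025,0.003,-0.006],
  [0.002,0.001,0.085,-0.0025,0.003,-0.006],
])

```text
clock: 7.2
tool_pos: [0.5605, 0.2839, 0.0145]
orientation: [-180.0, 0.0, 74.8]
force: [-0.7, -0.3, 1.2]
opening: 0.088
gripper_force: 0.0
```

Call:
carry_out([
  [0,0,0,0,0,0],
  [0,0,0,0,0,0],
  [0,0,0,0,0,0],
  [0,0,0,0,0,0],
], grip=-1)

```text
clock: 7.7
tool_pos: [0.5602, 0.2851, 0.0154]
orientation: [180.0, -0.1, 74.9]
force: [-2.8, 0.2, 4.9]
opening: 0.0639
gripper_force: 30.0
```

```bash
python3 -c "
from h import *
go(([.57,.25,.16],down(50)),)"
```

```text
t 7.7 p [0.5602 0.2851 0.0154] rpy [ 1.7997e+02 -7.0000e-02  7.4860e+01] F [-2.8  0.2  4.9] open 0.0639 gf 30.0
[-0.0311, 0.0187, -0.1446, 0.0002, -0.0013, 0.4339] dist 0.149
```

Call:
carry_out([
  [0,0,-0.06,0,0,0],
  [0,0,-0.12,0,0,0.1],
  [-0.03,0.02,-0.145,0,-0.001,0.27],
  [-0.03,0.02,-0.145,0,-0.001,0.434],
])

```text
clock: 8.2
tool_pos: [0.5729, 0.2497, 0.1625]
orientation: [179.9, -0.2, 49.6]
force: [-0.1, 0.1, -2.8]
opening: 0.0637
gripper_force: 30.0
```

```bash
python3 - <<'E'
from m import *
im=snap('top','t3.png'); n,l,st,ce=yel(im)
for i in range(1,n):
    if st[i,4]>40 and 280<ce[i][0]<350 and ce[i][1]>150:
        p=stub('top',ce[i],rx[:2],.03)-org; print(st[i],ce[i].round(1),'rack',(p@rx).round(4),(p@ry).round(4))
go((rack(0,.0234,.14),down(-9.84)),(rack(0,.0234,.0585),down(-9.84)))
E
```

```text
[ 313  179   30   48 1017] [327.5 202.8] rack 0.0009 0.0068
t 8.25 p [0.5721 0.2499 0.161 ] rpy [ 1.7999e+02 -1.1000e-01  4.9140e+01] F [-0.4 -0.4 -2.6] open 0.0638 gf 30.0
[-0.2555, 0.3228, 0.0206, -0.0008, -0.0019, 1.0293] dist 0.412
[-0.2557, 0.3228, 0.102, -0.0008, -0.0019, 1.0293] dist 0.424
```

```bash
python3 - <<'E'
from m import *
im=cv2.imread('pics/t3.png')
cv2.imwrite('pics/t3c.png',cv2.resize(im[165:265,295:355],None,fx=6,fy=6,interpolation=cv2.INTER_CUBIC))
# profile along rack centreline at z .049 plane (stop/cheek top)
for z in(.049,.052):
  ys=np.arange(-.085,.09,.0025); 
  uv=proj('top',[rack(0,y,z) for y in ys]).astype(np.float32)
  v=cv2.remap(im,uv[:,0].reshape(-1,1),uv[:,1].reshape(-1,1),cv2.INTER_LINEAR)[:,0]
  print(z,[(round(float(y)*1000,1),*map(int,c)) for y,c in zip(ys,v)] if z==.049 else '')
E
```

```text
0.049 [(-85.0, 196, 194, 187), (-82.5, 193, 192, 185), (-80.0, 170, 170, 165), (-77.5, 132, 133, 132), (-75.0, 109, 112, 117), (-72.5, 127, 131, 137), (-70.0, 202, 205, 207), (-67.5, 236, 237, 237), (-65.0, 245, 242, 242), (-62.5, 229, 235, 240), (-60.0, 136, 215, 239), (-57.5, 0, 202, 245), (-55.0, 0, 221, 252), (-52.5, 0, 230, 254), (-50.0, 0, 236, 255), (-47.5, 0, 241, 255), (-45.0, 0, 245, 255), (-42.5, 0, 248, 255), (-40.0, 0, 248, 255), (-37.5, 0, 247, 255), (-35.0, 0, 245, 255), (-32.5, 0, 246, 255), (-30.0, 0, 244, 255), (-27.5, 0, 240, 255), (-25.0, 0, 232, 255), (-22.5, 0, 211, 247), (-20.0, 0, 178, 230), (-17.5, 0, 160, 214), (-15.0, 0, 193, 240), (-12.5, 0, 215, 250), (-10.0, 0, 225, 253), (-7.5, 0, 231, 254), (-5.0, 0, 239, 254), (-2.5, 0, 245, 255), (0.0, 0, 248, 255), (2.5, 0, 249, 255), (5.0, 0, 248, 255), (7.5, 0, 247, 255), (10.0, 0, 246, 255), (12.5, 0, 244, 255), (15.0, 0, 242, 255), (17.5, 0, 238, 255), (20.0, 0, 230, 255), (22.5, 0, 194, 240), (25.0, 0, 166, 220), (27.5, 0, 176, 227), (30.0, 0, 202, 245), (32.5, 0, 218, 251), (35.0, 0, 229, 253), (37.5, 0, 238, 255), (40.0, 0, 243, 255), (42.5, 0, 245, 255), (45.0, 0, 247, 255), (47.5, 0, 249, 255), (50.0, 0, 248, 255), (52.5, 0, 247, 255), (55.0, 0, 247, 255), (57.5, 0, 244, 255), (60.0, 0, 241, 255), (62.5, 0, 236, 255), (65.0, 1, 213, 247), (67.5, 17, 155, 207), (70.0, 88, 83, 92), (72.5, 120, 116, 123), (75.0, 133, 131, 137), (77.5, 138, 136, 141), (80.0, 152, 151, 152), (82.5, 178, 178, 173), (85.0, 194, 194, 186), (87.5, 193, 193, 184)]
0.052
```

View pics/t3c.png

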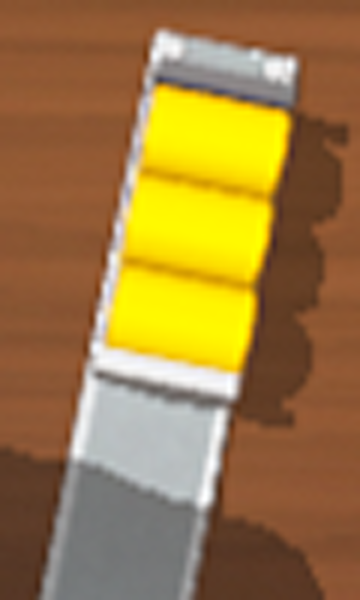

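The crop shows the row closed. The stop's inner face is at rack y ≈ -61 mm, and the valleys at (210,178) and (190,270) put the grooves at y ≈ -17 and +27 mm.

```bash
python3 - <<'E'
from h import *
go((rack(0.001,.027,.14),down(-9.84)),(rack(0.001,.027,.059),down(-9.84)))
E
```

```text
t 8.25 p [0.5721 0.2499 0.161 ] rpy [ 1.7999e+02 -1.1000e-01  4.9140e+01] F [-0.4 -0.4 -2.6] open 0.0638 gf 30.0
[-0.2545, 0.3264, 0.0206, -0.0008, -0.0019, 1.0293] dist 0.414
[-0.2547, 0.3264, 0.1016, -0.0008, -0.0019, 1.0293] dist 0.426
```

Call:
carry_out([
  [-0.2545,0.3264,0.0206,0,-0.002,1.029],
  [-0.2545,0.3264,0.0206,0,-0.002,1.029],
  [-0.2545,0.3264,0.0206,0,-0.002,1.029],
  [-0.2545,0.3264,0.0206,0,-0.002,1.029],
  [-0.2545,0.3264,0.0206,0,-0.002,1.029],
  [-0.2545,0.3264,0.0206,0,-0.002,1.029],
  [-0.2545,0.3264,0.0206,0,-0.002,1.029],
  [-0.2545,0.3264,0.0206,0,-0.002,1.029],
])

```text
clock: 9.25
tool_pos: [0.6572, -0.1572, 0.1374]
orientation: [179.9, 0.2, -9.0]
force: [-0.5, 1.6, -1.6]
opening: 0.0641
gripper_force: 30.0
```

```bash
python3 - <<'E'
from h import *
go((rack(0.001,.027,.064),down(-9.84)))
E
```

```text
t 9.25 p [ 0.6572 -0.1572  0.1374] rpy [179.89   0.25  -9.04] F [-0.5  1.6 -1.6] open 0.0641 gf 30.0
[-0.0046, -0.0004, 0.0734, 0.002, 0.0043, 0.0139] dist 0.074
```

Call:
carry_out([
  [0,0,0.03,0,0,0],
  [0,0,0.06,0,0,0],
  [0,0,0.076,0,0,0],
  [0,0,0.076,0,0,0],
])

```text
clock: 9.75
tool_pos: [0.6569, -0.1538, 0.0619]
orientation: [179.9, 0.3, -8.9]
force: [-0.1, 0.1, -2.4]
opening: 0.0644
gripper_force: 30.0
```

```bash
python3 - <<'E'
from h import *
go((rack(0.001,.027,.0585),down(-9.84)))
E
```

```text
t 9.75 p [ 0.6569 -0.1538  0.0619] rpy [179.89   0.25  -8.89] F [-0.1  0.1 -2.4] open 0.0644 gf 30.0
[-0.0041, 0.0029, 0.0034, 0.002, 0.0044, 0.0166] dist 0.006
```

Call:
carry_out([
  [-0.004,0.002,0.0,0.002,0.0044,0.0166],
  [-0.004,0.002,0.002,0.002,0.0044,0.0166],
  [-0.004,0.002,0.0035,0.002,0.0044,0.0166],
  [-0.004,0.002,0.0035,0.002,0.0044,0.0166],
])

```text
clock: 10.25
tool_pos: [0.6534, -0.1558, 0.0598]
orientation: [-180.0, -0.2, -9.9]
force: [0.3, -0.4, -2.0]
opening: 0.0636
gripper_force: 30.0
```

Call:
carry_out([
  [0,0,0.001,0,0,0],
  [0,0,0.002,0,0,0],
  [0,0,0.002,0,0,0],
])

```text
clock: 10.62
tool_pos: [0.6535, -0.1558, 0.0581]
orientation: [-180.0, -0.2, -9.9]
force: [-1.6, -0.5, 3.9]
opening: 0.0639
gripper_force: 30.0
```

Call:
carry_out([
  [0,0,0,0,0,0],
  [0,0,0,0,0,0],
  [0,0,0,0,0,0],
  [0,0,-0.03,0,0,0],
  [0,0,-0.08,0,0,0],
  [0,0,-0.1,0,0,0],
], grip=1)

```text
clock: 11.38
tool_pos: [0.6545, -0.156, 0.161]
orientation: [-180.0, -0.4, -9.9]
force: [-0.1, -0.4, 0.0]
opening: 0.0876
gripper_force: 0.0
```

```bash
python3 - <<'E'
from h import *
go(([.5764,.3483,.14],down(74.9)),)
E
```

```text
t 11.38 p [ 0.6545 -0.156   0.161 ] rpy [-179.95   -0.39   -9.91] F [-0.1 -0.4  0. ] open 0.0876 gf 0.0
[-0.1639, -0.4833, 0.0202, 0.0044, -0.0061, -1.4802] dist 0.511
```

Call:
carry_out([
  [-0.164,-0.483,0.02,0.0044,-0.006,-1.48],
  [-0.164,-0.483,0.02,0.0044,-0.006,-1.48],
  [-0.164,-0.483,0.02,0.0044,-0.006,-1.48],
  [-0.164,-0.483,0.02,0.0044,-0.006,-1.48],
  [-0.164,-0.483,0.02,0.0044,-0.006,-1.48],
  [-0.164,-0.483,0.02,0.0044,-0.006,-1.48],
  [-0.164,-0.483,0.02,0.0044,-0.006,-1.48],
  [-0.164,-0.483,0.02,0.0044,-0.006,-1.48],
])

```text
clock: 12.38
tool_pos: [0.576, 0.34, 0.138]
orientation: [-179.8, 0.0, 75.2]
force: [0.9, 0.2, -0.4]
opening: 0.0877
gripper_force: 0.0
```

```bash
python3 - <<'E'
from h import *
go(([.5764,.3483,.06],down(74.9)),)
E
```

```text
t 12.38 p [0.576 0.34  0.138] rpy [-1.7977e+02  1.0000e-02  7.5210e+01] F [ 0.9  0.2 -0.4] open 0.0877 gf 0.0
[0.0081, -0.0014, 0.078, -0.004, 0.0002, 0.0054] dist 0.078
```

Call:
carry_out([
  [0.002,-0.001,0.03,0,0,0],
  [0.002,-0.001,0.06,0,0,0],
  [0.002,-0.001,0.078,0,0,0],
  [0.002,-0.001,0.078,0,0,0],
])

```text
clock: 12.88
tool_pos: [0.5752, 0.3394, 0.0586]
orientation: [-179.7, 0.2, 74.8]
force: [-0.2, -0.6, 0.3]
opening: 0.0879
gripper_force: 0.0
```

```bash
python3 - <<'E'
from h import *
go(([.5764,.3483,.014],down(74.9)),)
E
```

```text
t 12.88 p [0.5752 0.3394 0.0586] rpy [-1.7968e+02  1.7000e-01  7.4850e+01] F [-0.2 -0.6  0.3] open 0.0879 gf 0.0
[0.0091, -0.001, 0.0445, -0.0056, 0.0029, -0.0009] dist 0.045
```

Call:
carry_out([
  [0.009,-0.001,0.0,-0.005,0.003,0],
  [0.009,-0.001,0.025,-0.005,0.003,0],
  [0.009,-0.001,0.044,-0.005,0.003,0],
  [0.009,-0.001,0.044,-0.005,0.003,0],
])

```text
clock: 13.38
tool_pos: [0.5764, 0.3486, 0.0148]
orientation: [-180.0, -0.0, 74.8]
force: [-0.2, -0.3, 0.2]
opening: 0.0876
gripper_force: 0.0
```

Call:
carry_out([
  [0,0,0,0,0,0],
  [0,0,0,0,0,0],
  [0,0,0,0,0,0],
  [0,0,0,0,0,0],
], grip=-1)

```text
clock: 13.88
tool_pos: [0.5771, 0.3494, 0.0166]
orientation: [179.9, -0.2, 74.9]
force: [-3.0, 1.0, 4.8]
opening: 0.0638
gripper_force: 30.0
```

Call:
carry_out([
  [0,0,-0.06,0,0,0],
  [0,0,-0.12,0,0,0.1],
  [0,0.02,-0.13,0,0,0.27],
  [0,0.04,-0.13,0,0,0.434],
])

```text
clock: 14.38
tool_pos: [0.6162, 0.3389, 0.1481]
orientation: [-180.0, -0.3, 49.7]
force: [0.2, -0.1, -2.8]
opening: 0.0637
gripper_force: 30.0
```

```bash
python3 - <<'E'
from h import *
im=snap('top','t4.png'); im2=snap('scene','s4.png')
a=cv2.resize(im[165:265,290:355,::-1],None,fx=5,fy=5,interpolation=cv2.INTER_CUBIC); b=cv2.resize(im2[150:250,165:285,::-1],None,fx=3.9,fy=5,interpolation=cv2.INTER_CUBIC)
cv2.imwrite('pics/c4.png',np.hstack([a,b]))
go((rack(0.001,-.017,.14),down(-9.84)))
E
```

```text
t 14.47 p [0.6166 0.3377 0.1457] rpy [-1.7999e+02 -1.6000e-01  4.9720e+01] F [-0.7 -0.5 -2. ] open 0.0637 gf 30.0
[-0.3758, 0.3086, 0.0046, -0.0016, -0.0024, 1.0395] dist 0.486
```

View pics/c4.png

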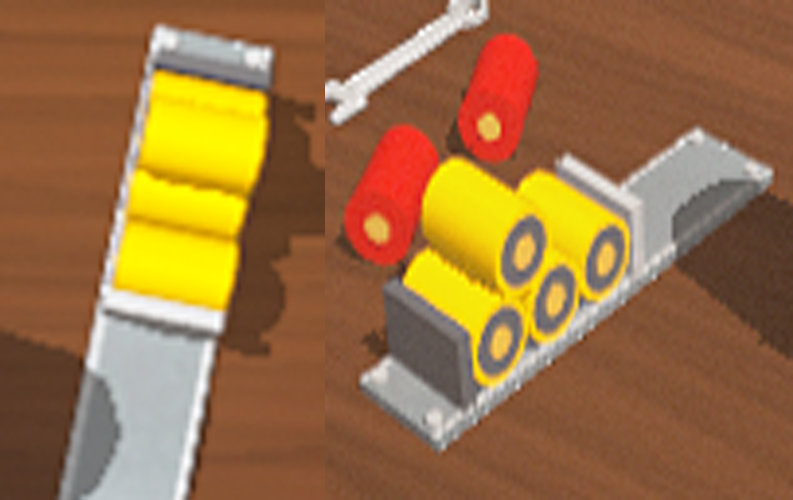

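The first added stub sits in the groove next to the cheek, left picture (205,135) and right picture (490,220). The row is still closed.

Call:
carry_out([
  [-0.376,0.309,0.005,0,-0.002,1.04],
  [-0.376,0.309,0.005,0,-0.002,1.04],
  [-0.376,0.309,0.005,0,-0.002,1.04],
  [-0.376,0.309,0.005,0,-0.002,1.04],
  [-0.376,0.309,0.005,0,-0.002,1.04],
  [-0.376,0.309,0.005,0,-0.002,1.04],
  [-0.376,0.309,0.005,0,-0.002,1.04],
  [-0.376,0.309,0.005,0,-0.002,1.04],
])

```text
clock: 15.48
tool_pos: [0.6094, -0.1503, 0.1395]
orientation: [-179.9, 0.1, -9.5]
force: [1.6, 1.1, -1.4]
opening: 0.0636
gripper_force: 30.0
```

```bash
python3 - <<'E'
from h import *
go((rack(0.001,-.018,.14),down(-9.84)))
E
```

```text
t 15.47 p [ 0.6094 -0.1503  0.1395] rpy [-1.7992e+02  8.0000e-02 -9.5100e+00] F [ 1.6  1.1 -1.4] open 0.0636 gf 30.0
[-0.0016, -0.0017, -0.0005, -0.0014, 0.0014, 0.0058] dist 0.002
```

Call:
carry_out([
  [-0.001,0,0.03,0,0,0.006],
  [-0.001,0,0.06,0,0,0.006],
  [-0.001,0,0.077,0,0,0.006],
  [-0.001,0,0.077,0,0,0.006],
])

```text
clock: 15.98
tool_pos: [0.6084, -0.1477, 0.0615]
orientation: [-180.0, 0.2, -9.9]
force: [-0.6, -0.7, -1.6]
opening: 0.064
gripper_force: 30.0
```

```bash
python3 - <<'E'
from h import *
go((rack(0.001,-.018,.0595),down(-9.84)))
E
```

```text
t 15.97 p [ 0.6084 -0.1477  0.0615] rpy [-179.95    0.2    -9.87] F [-0.6 -0.7 -1.6] open 0.064 gf 30.0
[-0.0002, 0.0008, 0.002, -0.0008, 0.0035, -0.0005] dist 0.002
```

Call:
carry_out([
  [0,0,0.001,0,0.003,0],
  [0,0,0.002,0,0.003,0],
  [0,0,0.003,0,0.003,0],
  [0,0,0.003,0,0.003,0],
])

```text
clock: 16.48
tool_pos: [0.6096, -0.1479, 0.0602]
orientation: [-179.9, -0.2, -9.9]
force: [-0.0, 0.3, -1.0]
opening: 0.0637
gripper_force: 30.0
```

Call:
carry_out([
  [0,0,0.001,0,0,0],
  [0,0,0.002,0,0,0],
  [0,0,0.002,0,0,0],
])

```text
clock: 16.85
tool_pos: [0.6096, -0.148, 0.0579]
orientation: [-179.9, -0.2, -9.9]
force: [-0.3, 0.6, -1.0]
opening: 0.0638
gripper_force: 30.0
```

Call:
carry_out([
  [0,0,0.001,0,0,0],
  [0,0,0.002,0,0,0],
  [0,0,0.002,0,0,0],
])

```text
clock: 17.23
tool_pos: [0.6097, -0.148, 0.0577]
orientation: [-179.9, -0.2, -9.9]
force: [-4.7, 1.9, 13.3]
opening: 0.0637
gripper_force: 30.0
```

Call:
carry_out([
  [0,0,-0.0015,0,0,0],
  [0,0,-0.0015,0,0,0],
])

```text
clock: 17.48
tool_pos: [0.6096, -0.148, 0.0578]
orientation: [-179.9, -0.2, -9.9]
force: [-1.4, 1.8, 4.7]
opening: 0.0643
gripper_force: 30.0
```

Call:
carry_out([
  [0,0,0,0,0,0],
  [0,0,0,0,0,0],
  [0,0,0,0,0,0],
  [0,0,-0.03,0,0,0],
  [0,0,-0.08,0,0,0],
  [0,0,-0.14,0,0,0],
  [0,0,-0.14,0,0,0],
], grip=1)

```text
clock: 18.35
tool_pos: [0.612, -0.1485, 0.2032]
orientation: [-179.9, -0.7, -9.9]
force: [0.3, 1.0, -1.2]
opening: 0.0876
gripper_force: 0.0
```

```bash
cat >> h.py <<'E'
def tilt(th,yaw=-99.84): return down(yaw)*R.from_euler('y',th,degrees=True)
S=np.array([.6156,.1054,0])
def tg(Q,z): return S+[0,0,z]+.011*Q.as_matrix()[:,2]+.003*rx
E
python3 - <<'E'
from h import *
print(proj('scene',[S+[0,0,.064],S+[0,0,0],S+[0,0,.032]]).round(1), telemetry.get_obs()['joint_pos'].round(1))
Q=tilt(-30); print(Q.as_matrix().round(2)); go((tg(Q,.16),Q))
im=cv2.imread('pics/s4.png');h=cv2.cvtColor(im,cv2.COLOR_BGR2HSV);m=cv2.inRange(h,(22,130,90),(33,255,255))[210:255,300:332]
print([(r+210,np.flatnonzero(m[r])[[0,-1]]+300) for r in range(0,45,5) if m[r].any()])
E
```

```text
[[315.3 221.7]
 [313.6 245.2]
 [314.5 233.7]] [  4.1  16.8  -7.9   0.  -64.6  76. ]
[[-0.15 -0.99  0.09]
 [-0.85  0.17  0.49]
 [-0.5   0.   -0.87]]
t 18.35 p [ 0.612  -0.1485  0.2032] rpy [-179.87   -0.69   -9.9 ] F [ 0.3  1.  -1.2] open 0.0876 gf 0.0
[-0.0408, -0.2531, 0.0528, 0.3992, -0.4182, 1.5341] dist 0.262
[(220, array([306, 325])), (225, array([306, 326])), (230, array([306, 325])), (235, array([306, 325])), (240, array([306, 324])), (245, array([305, 324])), (250, array([309, 320]))]
```

Call:
carry_out([
  [-0.041,-0.253,0.03,0.4,-0.418,1.534],
  [-0.041,-0.253,0.03,0.4,-0.418,1.534],
  [-0.041,-0.253,0.03,0.4,-0.418,1.534],
  [-0.041,-0.253,0.03,0.4,-0.418,1.534],
  [-0.041,-0.253,0.03,0.4,-0.418,1.534],
  [-0.041,-0.253,0.03,0.4,-0.418,1.534],
  [-0.041,-0.253,0.03,0.4,-0.418,1.534],
  [-0.041,-0.253,0.03,0.4,-0.418,1.534],
], grip=1)

```text
clock: 19.35
tool_pos: [0.6123, 0.1081, 0.1667]
orientation: [-178.6, 28.0, -92.1]
force: [0.4, -0.2, 0.3]
opening: 0.0878
gripper_force: 0.0
```

```bash
python3 - <<'E'
from h import *
S[:]=[.615,.1062,0]
Q=tilt(-30); go((tg(Q,.13),Q)); print(telemetry.get_obs()['joint_pos'].round(1))
E
```

```text
t 19.35 p [0.6123 0.1081 0.1667] rpy [-178.6    27.95  -92.09] F [ 0.4 -0.2  0.3] open 0.0878 gf 0.0
[0.0211, -0.0021, 0.0412, 0.0411, -0.0342, 0.1188] dist 0.046
[  9.4  18.2  -4.6 -30.6 -63.2   1.3]
```

Call:
carry_out([
  [0.021,-0.002,0.041,0.041,-0.034,0.119],
  [0.021,-0.002,0.041,0.041,-0.034,0.119],
  [0.021,-0.002,0.041,0.041,-0.034,0.119],
])

```text
clock: 19.73
tool_pos: [0.6161, 0.1085, 0.1224]
orientation: [-179.8, 29.9, -99.2]
force: [0.0, 0.7, 0.2]
opening: 0.0874
gripper_force: 0.0
```

```bash
python3 - <<'E'
from h import *
S[:]=[.615,.1062,0]
Q=tilt(-30); go((tg(Q,.09),Q),(tg(Q,.037),Q))
im2=snap('scene','s5.png');cv2.imwrite('pics/c5.png',cv2.resize(im2[110:270,230:400,::-1],None,fx=3.5,fy=3.5,interpolation=cv2.INTER_CUBIC))
E
```

```text
t 19.73 p [0.6161 0.1085 0.1224] rpy [-179.76   29.86  -99.22] F [0.  0.7 0.2] open 0.0874 gf 0.0
[0.0208, 0.0008, 0.0364, 0.0012, -0.0025, 0.0094] dist 0.042
[0.0472, 0.001, 0.0823, 0.0012, -0.0025, 0.0094] dist 0.095
```

View pics/c5.png

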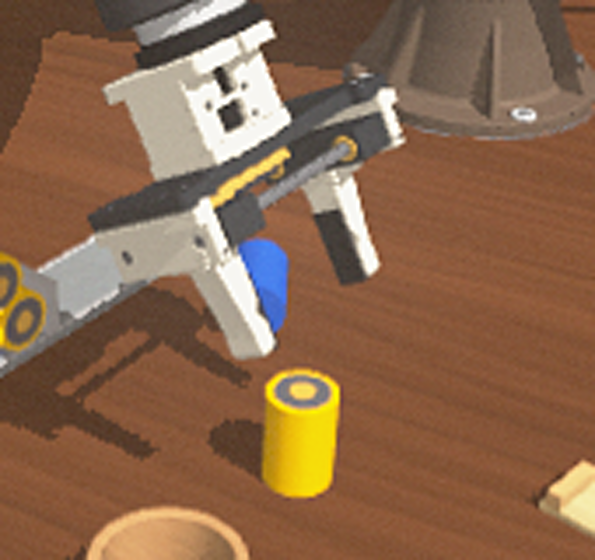

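The tilted fingers straddle the standing stub: tips at (265,345) and (360,275), stub top at (303,388). Nothing is in the way.

Call:
carry_out([
  [0.02,0.001,0.035,0.001,-0.0025,0.009],
  [0.034,0.001,0.06,0.001,-0.0025,0.009],
  [0.047,0.001,0.082,0.001,-0.0025,0.009],
  [0.047,0.001,0.082,0.001,-0.0025,0.009],
])

```text
clock: 20.27
tool_pos: [0.6145, 0.1094, 0.0265]
orientation: [179.8, 30.0, -100.0]
force: [-0.8, -1.0, 0.1]
opening: 0.0874
gripper_force: 0.0
```

Call:
carry_out([
  [0,0,0,0,0,0],
  [0,0,0,0,0,0],
  [0,0,0,0,0,0],
  [0,0,0,0,0,0],
  [0,0,0,0,0,0],
], grip=-1)

```text
clock: 20.9
tool_pos: [0.6145, 0.1091, 0.0273]
orientation: [179.9, 30.1, -100.0]
force: [-2.5, -1.1, 4.2]
opening: 0.0434
gripper_force: 30.5
```

```bash
python3 - <<'E'
from h import *
S[:]=[.615,.1062,0]
o=telemetry.get_obs(); r=R.from_euler('xyz',o['orientation'],degrees=True); p=o['tool_pos']
rel=r.inv().apply(S+[0,0,.032]-p); rel[1]=0; print('rel',rel.round(4).tolist())
Q=tilt(0); go((p+[0,0,.13],r),(rack(-.08,.0055,.22),Q))
E
```

```text
rel [0.0, 0.0, -0.0054]
t 20.9 p [0.6145 0.1091 0.0273] rpy [ 179.91   30.08 -100.01] F [-2.5 -1.1  4.2] open 0.0434 gf 30.5
[-0.0651, 0.0002, -0.1125, 0.0, 0.0, 0.0] dist 0.13
[0.0537, -0.0613, -0.2539, 0.0008, 0.5249, -0.0025] dist 0.267
```

Call:
carry_out([
  [-0.03,0,-0.052,0,0,0],
  [-0.058,0,-0.1,0,0,0],
  [-0.08,0,-0.14,0,0.15,0],
  [-0.05,-0.02,-0.18,0,0.33,0],
  [0,-0.04,-0.22,0,0.5,0],
  [0.03,-0.061,-0.254,0,0.525,0],
  [0.054,-0.061,-0.254,0,0.525,0],
  [0.054,-0.061,-0.254,0,0.525,0],
])

```text
clock: 21.9
tool_pos: [0.6431, -0.0742, 0.2174]
orientation: [179.7, -0.0, -100.1]
force: [-0.2, 0.0, -2.1]
opening: 0.0432
gripper_force: 30.0
```

```bash
python3 - <<'E'
from h import *
def fin(th,x,z):
    Q=tilt(th); return rack(x,.0055,z)+.0054*Q.as_matrix()[:,2],Q
go(fin(60,-.03,.20)); print(telemetry.get_obs()['joint_pos'].round(1))
E
```

```text
t 21.9 p [ 0.6431 -0.0742  0.2174] rpy [ 1.7971e+02 -1.0000e-02 -1.0013e+02] F [-0.2  0.  -2.1] open 0.0432 gf 30.0
[0.0528, -0.0021, 0.0201, 0.0073, 1.0471, -0.002] dist 0.057
[ 10.6  18.5  -3.5  -0.1 -68.3 -20.7]
```

Call:
carry_out([
  [0.053,-0.002,0.005,0.007,1.047,-0.002],
  [0.053,-0.002,0.01,0.007,1.047,-0.002],
  [0.053,-0.002,0.02,0.007,1.047,-0.002],
  [0.053,-0.002,0.02,0.007,1.047,-0.002],
  [0.053,-0.002,0.02,0.007,1.047,-0.002],
  [0.053,-0.002,0.02,0.007,1.047,-0.002],
  [0.053,-0.002,0.02,0.007,1.047,-0.002],
])

```text
clock: 22.78
tool_pos: [0.6371, -0.1243, 0.1969]
orientation: [179.9, -60.1, -99.5]
force: [0.0, 0.3, -2.1]
opening: 0.0433
gripper_force: 30.0
```

```bash
python3 - <<'E'
from h import *
def fin(th,x,z):
    Q=tilt(th); return rack(x,.0055,z)+.0054*Q.as_matrix()[:,2],Q
go(fin(60,.001,.150),fin(60,.001,.112)); print(telemetry.get_obs()['joint_pos'].round(1))
im2=snap('scene','s6.png');cv2.imwrite('pics/c6.png',cv2.resize(im2[60:260,140:360,::-1],None,fx=3,fy=3,interpolation=cv2.INTER_CUBIC))
E
```

```text
t 22.77 p [ 0.6371 -0.1243  0.1969] rpy [179.91 -60.11 -99.49] F [ 0.   0.3 -2.1] open 0.0433 gf 30.0
[-0.0264, 0.001, 0.0537, -0.0036, -0.0019, 0.003] dist 0.06
[-0.0593, 0.001, 0.0726, -0.0036, -0.0019, 0.003] dist 0.094
[ 27.   34.2 -22.2  44.6 -82.6 -63.3]
```

View pics/c6.png

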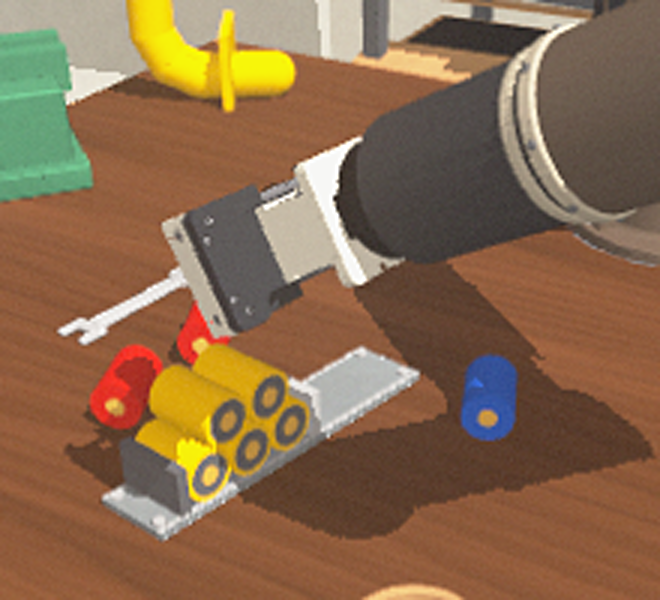

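Both groove stubs are seated, at (230,420) and (268,395). The held stub is horizontal behind the gripper at (230,250). Going down in steps.

Call:
carry_out([
  [-0.013,0.0005,0.027,-0.0036,-0.002,0.003],
  [-0.026,0.001,0.054,-0.0036,-0.002,0.003],
  [-0.038,0.001,0.061,-0.0036,-0.002,0.003],
  [-0.05,0.001,0.068,-0.0036,-0.002,0.003],
  [-0.056,0.001,0.071,-0.0036,-0.002,0.003],
  [-0.056,0.001,0.071,-0.0036,-0.002,0.003],
])

```text
clock: 23.58
tool_pos: [0.6316, -0.158, 0.1157]
orientation: [-179.5, -59.9, -100.4]
force: [0.3, 0.3, -2.1]
opening: 0.0433
gripper_force: 30.0
```

```bash
python3 - <<'E'
from h import *
def fin(th,x,z):
    Q=tilt(th); return rack(x,.0055,z)+.0054*Q.as_matrix()[:,2],Q
go(fin(60,.001,.110),fin(60,.001,.107))
E
```

```text
t 23.57 p [ 0.6316 -0.158   0.1157] rpy [-179.49  -59.88 -100.37] F [ 0.3  0.3 -2.1] open 0.0433 gf 30.0
[-0.0076, 0.0014, 0.0036, -0.0009, 0.0021, -0.0047] dist 0.009
[-0.0102, 0.0014, 0.0051, -0.0009, 0.0021, -0.0047] dist 0.011
```

Call:
carry_out([
  [-0.004,0.001,0.002,-0.001,0.002,-0.005],
  [-0.0076,0.0014,0.0036,-0.001,0.002,-0.005],
  [-0.009,0.0014,0.0044,-0.001,0.002,-0.005],
  [-0.0095,0.0014,0.0047,-0.001,0.002,-0.005],
  [-0.0095,0.0014,0.0047,-0.001,0.002,-0.005],
])

```text
clock: 24.2
tool_pos: [0.6302, -0.1575, 0.1052]
orientation: [180.0, -60.0, -99.8]
force: [0.2, 0.9, -2.6]
opening: 0.0437
gripper_force: 30.0
```

Call:
carry_out([
  [-0.0009,0,0.0005,0,0,0],
  [-0.0017,0,0.001,0,0,0],
  [-0.0017,0,0.001,0,0,0],
])

```text
clock: 24.58
tool_pos: [0.6302, -0.1575, 0.1037]
orientation: [-180.0, -60.0, -99.9]
force: [-1.5, 0.5, 1.2]
opening: 0.0436
gripper_force: 30.0
```

Call:
carry_out([
  [0,0,0,0,0,0],
  [0,0,0,0,0,0],
  [0,0,0,0,0,0],
  [0,0,0,0,0,0],
], grip=1)

```text
clock: 25.08
tool_pos: [0.6301, -0.1575, 0.1033]
orientation: [180.0, -60.0, -99.8]
force: [0.0, -0.4, 0.3]
opening: 0.078
gripper_force: 0.0
```

Call:
carry_out([
  [0.005,0,-0.01,0,0,0],
  [0.01,0,-0.03,0,0,0],
  [0.015,0,-0.07,0,0,0],
  [0.02,0,-0.11,0,0,0],
  [0.02,0,-0.15,0,0,0],
  [0.02,0,-0.15,0,0,0],
])

```text
clock: 25.82
tool_pos: [0.6526, -0.0353, 0.1979]
orientation: [-179.6, -59.8, -100.0]
force: [0.3, 0.0, 0.2]
opening: 0.0874
gripper_force: 0.0
```

```bash
python3 - <<'E'
from h import *
im2=snap('scene','s7.png');cv2.imwrite('pics/c7.png',cv2.resize(im2[130:260,160:320,::-1],None,fx=4,fy=4,interpolation=cv2.INTER_CUBIC))
E
```

```text
(no output)
```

View pics/c7.png

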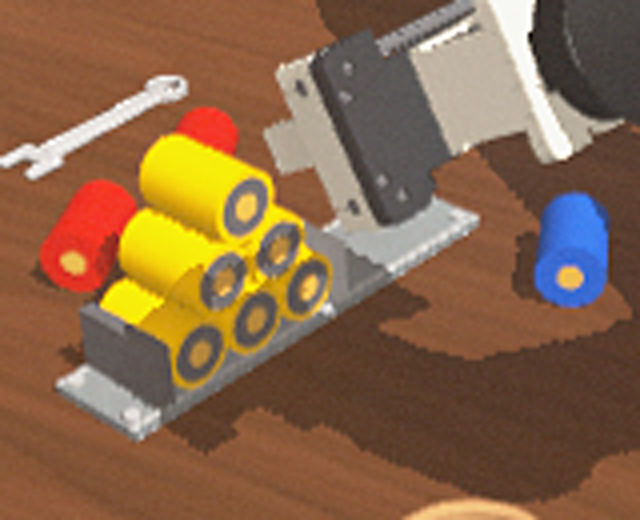

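The pyramid is complete: the top stub (205,185) rests on the two groove stubs at (222,280) and (280,250), and the gripper is clear. Handing in.

```bash
python3 -c "
from h import *
print(workorder.close_job())"
```

```text
the job is handed in; nothing more can be done
None
```

The six-stub pyramid is stacked in the rack and the job is handed in at about 26 s of the 72 s allowed. The last picture showed it neatly seated with the gripper clear, and the arm never came near the spanner, tape core or fitting; no verdict came back from the hand-in.

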